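Find the full canister by its weight and hold it up

TASK

One of the three identical closed canisters on the worktop is full and is the heaviest; feel their weights by lifting them. Leave the two lighter ones standing upright on the tray's floor, ready for refilling, and finish while still holding the heaviest one upright in the gripper, well up in the air (about 15 cm above the worktop, touching nothing else); the program ends holding it. Set canisters down gently, never tip one over, and leave the two tea cartons and the spice jar where they stand.

Things in the scene. Friction and masses are not known exactly. Their poses are not given: they have to be found in the camera images.
- tin_p: closed round canister, plain grey steel with a thin black seal and a flat light-wood lid of the same diameter; 60 mm diameter, 112 mm tall; origin at the centre of its underside, z up its axis. The three canisters look exactly alike and are rigid (a 30 N grip does them no harm); they weigh 0.2 to 0.85 kg, and one is heavier than each of the other two by at least 0.2 kg; which one is not told and any of them may stand anywhere.
- tin_k: closed round canister, plain grey steel with a thin black seal and a flat light-wood lid of the same diameter; 60 mm diameter, 112 mm tall; origin at the centre of its underside, z up its axis. The three canisters look exactly alike and are rigid (a 30 N grip does them no harm); they weigh 0.2 to 0.85 kg, and one is heavier than each of the other two by at least 0.2 kg; which one is not told and any of them may stand anywhere.
- tin_w: closed round canister, plain grey steel with a thin black seal and a flat light-wood lid of the same diameter; 60 mm diameter, 112 mm tall; origin at the centre of its underside, z up its axis. The three canisters look exactly alike and are rigid (a 30 N grip does them no harm); they weigh 0.2 to 0.85 kg, and one is heavier than each of the other two by at least 0.2 kg; which one is not told and any of them may stand anywhere.
- tray: low brown wooden serving tray, fixed to the worktop, outside 220 mm square, walls 6 mm thick, rim 18 mm above the worktop; a dark wire grip on the middle of its two x ends rises to 37 mm; origin at the centre of its underside. It starts empty and has room for four canisters (at x and y = +55 or -55 mm from its centre).
- tray_floor (a point): centre of the tray's flat inner floor, 6 mm above the worktop, axes as the tray's; the inner floor measures 208 by 208 mm
- box_tea: bystander: red-brown tea carton lying flat, 102 (x) x 53 (y) x 60 mm high, origin at the centre of its underside; leave alone
- box_green: bystander: green tea carton lying flat, 107 (x) x 55 (y) x 52 mm high, origin at the centre of its underside; leave alone
- spice_jar: bystander: spice jar with a red cap, 42 mm diameter, 108 mm tall, origin at the centre of its underside; leave alone
- kettle: fixed electric kettle at the back of the worktop (its front about 0.72 m from the robot), 155 x 205 x 241 mm, origin at the centre of its underside; not needed. Above it hang fixed wall cabinets, along the whole wall: doors from 0.63 m in front of the robot (bar handles from 0.60 m), lower edge 0.61 m above the worktop; keep the wrist and arm clear of them, so do not lift high far from the robot

How it is judged:
At the end, for the whole second after the job is handed in: Heaviest canister held by the fingers alone, underside over 100 mm above the worktop, within 0.35 rad of upright, still; the two lighter ones (each presses on the tray with under 5 N) released, still, upright on the tray floor, axes within 78 mm of its centre in x and y ((((height (world z) of tin_p above 0.1 m and angle between tin_p's own z axis and vertical below 0.35 rad and contact force between the fingers and tin_p above 1 N and linear speed of tin_p below 0.03 m/s and angular speed of tin_p below 0.2 rad/s and contact force between tin_p and tray below 0.1 N and contact force between tin_p and kettle below 0.1 N and contact force between tin_p and tin_k below 0.1 N and contact force between tin_p and tin_w below 0.1 N and contact force between tin_p and box_tea below 0.1 N and contact force between tin_p and box_green below 0.1 N and contact force between tin_p and spice_jar below 0.1 N) and (x of tin_k in the frame of tray_floor between -0.078 and 0.078 m and y of tin_k in the frame of tray_floor between -0.078 and 0.078 m and z of tin_k in the frame of tray_floor between -0.005 and 0.005 m and angle between tin_k's own z axis and vertical below 0.1 rad and linear speed of tin_k below 0.03 m/s and contact force between the fingers and tin_k below 0.1 N and contact force between tin_k and tray below 5 N) and (x of tin_w in the frame of tray_floor between -0.078 and 0.078 m and y of tin_w in the frame of tray_floor between -0.078 and 0.078 m and z of tin_w in the frame of tray_floor between -0.005 and 0.005 m and angle between tin_w's own z axis and vertical below 0.1 rad and linear speed of tin_w below 0.03 m/s and contact force between the fingers and tin_w below 0.1 N and contact force between tin_w and tray below 5 N)) or ((height (world z) of tin_k above 0.1 m and angle between tin_k's own z axis and vertical below 0.35 rad and contact force between the fingers and tin_k above 1 N and linear speed of tin_k below 0.03 m/s and angular speed of tin_k below 0.2 rad/s and contact force between tin_k and tray below 0.1 N and contact force between tin_k and kettle below 0.1 N and contact force between tin_k and tin_p below 0.1 N and contact force between tin_k and tin_w below 0.1 N and contact force between tin_k and box_tea below 0.1 N and contact force between tin_k and box_green below 0.1 N and contact force between tin_k and spice_jar below 0.1 N) and (x of tin_p in the frame of tray_floor between -0.078 and 0.078 m and y of tin_p in the frame of tray_floor between -0.078 and 0.078 m and z of tin_p in the frame of tray_floor between -0.005 and 0.005 m and angle between tin_p's own z axis and vertical below 0.1 rad and linear speed of tin_p below 0.03 m/s and contact force between the fingers and tin_p below 0.1 N and contact force between tin_p and tray below 5 N) and (x of tin_w in the frame of tray_floor between -0.078 and 0.078 m and y of tin_w in the frame of tray_floor between -0.078 and 0.078 m and z of tin_w in the frame of tray_floor between -0.005 and 0.005 m and angle between tin_w's own z axis and vertical below 0.1 rad and linear speed of tin_w below 0.03 m/s and contact force between the fingers and tin_w below 0.1 N and contact force between tin_w and tray below 5 N)) or ((height (world z) of tin_w above 0.1 m and angle between tin_w's own z axis and vertical below 0.35 rad and contact force between the fingers and tin_w above 1 N and linear speed of tin_w below 0.03 m/s and angular speed of tin_w below 0.2 rad/s and contact force between tin_w and tray below 0.1 N and contact force between tin_w and kettle below 0.1 N and contact force between tin_w and tin_p below 0.1 N and contact force between tin_w and tin_k below 0.1 N and contact force between tin_w and box_tea below 0.1 N and contact force between tin_w and box_green below 0.1 N and contact force between tin_w and spice_jar below 0.1 N) and (x of tin_p in the frame of tray_floor between -0.078 and 0.078 m and y of tin_p in the frame of tray_floor between -0.078 and 0.078 m and z of tin_p in the frame of tray_floor between -0.005 and 0.005 m and angle between tin_p's own z axis and vertical below 0.1 rad and linear speed of tin_p below 0.03 m/s and contact force between the fingers and tin_p below 0.1 N and contact force between tin_p and tray below 5 N) and (x of tin_k in the frame of tray_floor between -0.078 and 0.078 m and y of tin_k in the frame of tray_floor between -0.078 and 0.078 m and z of tin_k in the frame of tray_floor between -0.005 and 0.005 m and angle between tin_k's own z axis and vertical below 0.1 rad and linear speed of tin_k below 0.03 m/s and contact force between the fingers and tin_k below 0.1 N and contact force between tin_k and tray below 5 N)))); the arm keeps its last pose, push and grip.
It fails at once if a canister is tipped over (leans more than 0.6 rad) (angle between any of tin_p, tin_k, tin_w's own z axis and vertical above 0.6 rad).
It fails at once if a canister is dropped (falls faster than 0.7 m/s out of the fingers) ((linear speed of tin_p above 0.7 m/s and contact force between the fingers and tin_p below 0.3 N) or (linear speed of tin_k above 0.7 m/s and contact force between the fingers and tin_k below 0.3 N) or (linear speed of tin_w above 0.7 m/s and contact force between the fingers and tin_w below 0.3 N)).
It fails at once if a tea carton or the spice jar is shifted by more than 30 mm (distance of any of box_tea, box_green, spice_jar from where it was at the start of the episode above 0.03 m).
It also fails if it takes over 67 s, if anything falls off the work surface, if the arm or the gripper's body presses on something with over 40 N, if the wrist force passes 120 N, or if a joint passes its speed limit or range.

ROBOT

A 6-joint arm with a two-finger parallel gripper is mounted at the origin on a cart in front of the work surface, level with it; the furniture and walls round the work are solid. World frame = base frame: x ahead of the robot, y to its left, z up, the work surface at z = 0. Lengths are in m, angles in rad, forces in N, time in s.
With the tool pointing down it reaches from about 0.35 to 0.85 m from the base axis. Payload 8.1 kg.
Tool frame: the origin (TCP) lies at the centre of the arm's flange, where the gripper is bolted on; the fingertips stand 186 mm ahead of it and the grasp point (between the pads) lies 167 mm ahead of it (robot.grasp_offset is the distance from the TCP to the grasp point, in m); z points along the fingers, y is the line along which they close (so a half turn about z gives the same grasp; the last joint's range is limited). The gripper opens to 93 mm and grips with 3 to 60 N. Pads are 15 mm wide; open, the fingers measure 128 mm over their backs; the gripper's body (75 mm by 188 mm) begins 65 mm behind the grasp point.
Start: joints at [-1.229, 0.13, 1.488, -0, 1.523, -0.085], TCP at [0.248, -0.546, 0.405] pointing down, gripper open.
Joint ranges: [-2.96, 2.96], [-0.89, 2.26], [0.02, 2.5], [-1.34, 4.48], [0, 2.73], [-2.66, 2.66]. Speed limits (rad/s): [2.39, 2.39, 2.79, 3.14, 3.14, 3.14].

INTERFACE

Orientations are given as a rotation vector (axis times angle).
In Python, from plant import robot gives the robot as it stands.
- The arm moves only by the tool drive_tool, never from a script. Its argument "moves" is one flat list of numbers, 7 for each row, row after row: the finger opening in mm, from 0 to 93, then the shift along the tool's x, y, z in mm, then the turn, a rotation vector about the tool's x, y, z in degrees. A call has 1 to 8 rows; each row shifts and turns the commanded pose from where the row before left it, along the tool's axes as they then stand; what a row does not reach is not made up. A row lasts 1/10 s, in which the tool goes at most 50 mm and 8.59 degrees, less where a joint would pass 70% of its speed; a pose out of reach is approached as far as the arm can. A call is refused whole if a number of a shift passes 50 or a number of a turn 8.59, either way. A call with a gripper value outside its range is refused whole. The fingers move at their own pace and stop on an object; "grip_force" is the grip in N (left out, the last holds). Time passes only in rows, so rows that do not move let the fingers close. It gives the time, the measured TCP pose, the force, the opening and the grip force at its end, in the units of the state.
- robot.read_state(): the state, without advancing time (a new reading comes with each control period).
- robot.read_camera(name): name is "scene" or "side" or "wrist"; returns a dict with "color" (480x640x3 uint8, red, green, blue), "depth" (480x640 float32, m along the optical axis (not along the pixel's ray), 0 where there is no reading), "mtx" (3x3 intrinsics, pixels), "R" (3x3) and "t" (3): a world point X has camera coordinates R X + t. Camera axes: x right, y down, z forward; pixel columns grow to the right and rows downward; lengths in m; the calibration is good to about 2 mm. A picture is of the moment at which its call begins.
- robot.close_job(): hands the job in; it is judged then, once.
The state is a dict: "t": time; "q": joint angles; "dq": joint speeds; "joint_torque": joint torques, N m; "tool_pos": TCP position; "orientation": TCP orientation; "force": force on the tool from outside, world axes, zero at the start; "wrist_torque": the same for the moment, N m; "opening": finger opening in m; "gripper_force": force on a finger pad.
Only numpy, scipy, OpenCV 4.12 (cv2) and the standard library are available. Lean on these libraries where they do the work, as an engineer would, in place of code of your own. Each camera call takes 0.05 s, during which the arm holds its last target. There are 200 camera calls.

## Working session

There is one attempt and no reset: what is moved stays moved. The work goes in short steps, Python scripts to look and compute and a tool call to move; the robot and the scene stay as the last step left them, time stands still between calls to the robot, and variables do not carry over. Pictures are saved under pics/ and viewed, at most 10 in all, crops included, and the job is handed in when it is done.

Besides the shell and the picture viewer there is one more tool, called after "Request:" as name(argument=value, ...) on one line, values as JSON. drive_tool: Moves the arm, as the interface text tells. Its arguments: {"type":"object","properties":{"moves":{"type":"array","items":{"type":"number"}},"grip_force":{"type":"number"}},"required":["moves"]}

```bash
mkdir -p pics; ls
cat > h.py <<'E'
from plant import robot
import numpy as np, cv2
from scipy.spatial.transform import Rotation as Ro
def snap(name,f):
    c=robot.read_camera(name); cv2.imwrite(f,c["color"][:,:,::-1]); np.savez(f[:-3]+"npz",**c); return c
def px(c,u,v,z=None):
    r=np.linalg.inv(c["mtx"])@[u,v,1]; R,t=c["R"],c["t"]
    if z is None: return R.T@(r*c["depth"][int(v),int(u)]-t)
    o=-R.T@t; d=R.T@r; return o+d*(z-o[2])/d[2]
def cloud(c):
    v,u=np.mgrid[:480,:640]; d=c["depth"]
    p=np.stack([u,v,np.ones_like(u)],-1)@np.linalg.inv(c["mtx"]).T*d[...,None]
    return (p-c["t"])@c["R"]
E
python3 - <<'E'
from h import *
c=snap("scene","pics/scene.png"); d=snap("side","pics/side.png")
print(np.linalg.inv(c["R"])@-c["t"],np.linalg.inv(d["R"])@-d["t"])
s=robot.read_state(); print(s)
E
```

```text
pics
[-0.09777986  0.46609154  0.78296872] [ 0.57191589 -0.7658571   0.41766074]
{'t': 0.1, 'q': array([-1.22942585e+00,  1.31106464e-01,  1.48916969e+00,  2.20422048e-05,
        1.52298029e+00, -8.54302828e-02]), 'dq': array([-0.00135498, -0.00153191, -0.0043345 , -0.0005915 , -0.00025135,
        0.00066823]), 'joint_torque': array([ 2.04055446e-03, -5.61341035e+01, -4.93095124e+01,  7.71248178e-02,
        2.91421416e-02, -5.42419127e-05]), 'tool_pos': array([ 0.24831689, -0.54598434,  0.40378002]), 'orientation': array([-3.06871493e+00, -6.64988482e-01,  2.99076795e-04]), 'force': array([0.89954004, 0.34371956, 0.50999945]), 'wrist_torque': array([ 0.01212288, -0.01380376, -0.00599195]), 'gripper_force': 0.0, 'opening': 0.09259884197741303}
```

View pics/scene.png

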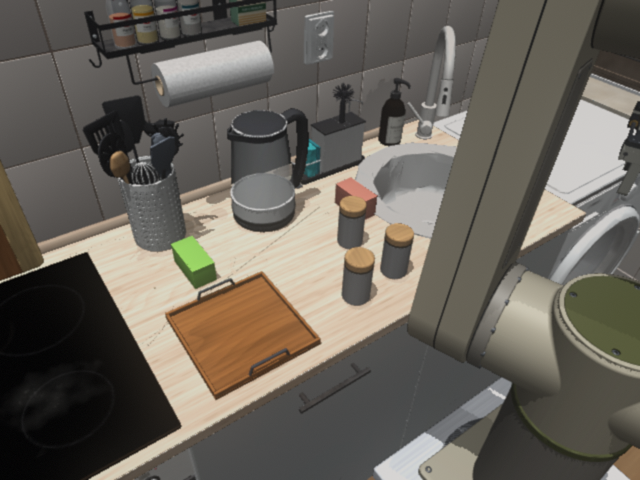

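View pics/side.png

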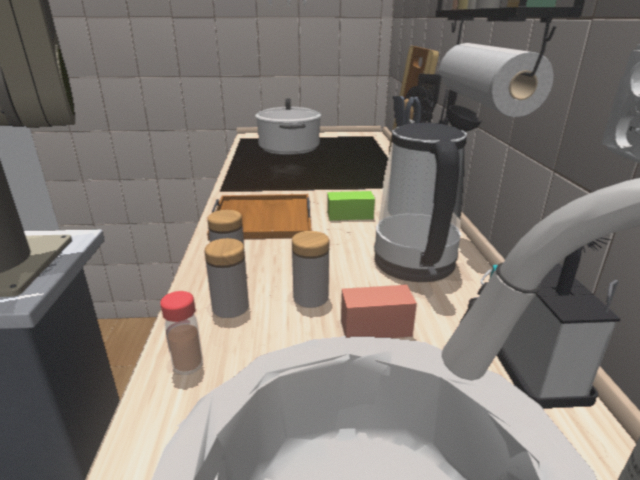

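The scene view shows three canisters with lids at about (358,258), (399,234) and (352,206). The empty tray is centred near (243,332), the green carton is at (194,260) and the red one at (356,198). The side view shows the spice jar at (182,330), near the front canister.

Run:
```python
from h import *
from scipy.spatial import ConvexHull
for f in("scene","side"):
    c=dict(np.load(f"pics/{f}.npz")); P=cloud(c); C=c["color"].astype(int)
    m=(P[...,2]>.102)&(P[...,2]<.122)&(P[...,0]>.3)&(P[...,0]<.64)&(abs(P[...,1])<.5)&(c["depth"]>0)
    n,l,st,ce=cv2.connectedComponentsWithStats(m.astype(np.uint8))
    for i in range(1,n):
        if st[i,4]>40:
            q=P[l==i]; (x,y),r=cv2.minEnclosingCircle(q[:,:2].astype(np.float32)); print(f,ce[i].round(),st[i,4],"circ",round(x,3),round(y,3),round(r,3),"zmax",np.percentile(q[:,2],90).round(3), C[l==i].mean(0).round())
c=dict(np.load("pics/scene.npz"))
co=[px(c,u,v,.018) for u,v in[(167,321),(262,274),(319,338),(220,390)]]
print("tray",np.round(co,3),np.mean(co,0).round(3))
P=cloud(c);C=c["color"].astype(int)
for nm,m in(("green",(C[...,1]>C[...,0]+40)&(C[...,1]>C[...,2]+40)),("red",(C[...,0]>C[...,1]+50)&(P[...,1]<.05)&(C[...,1]<C[...,2]+15))):
    q=P[m&(P[...,2]>.045)&(P[...,2]<.07)&(P[...,0]<.72)&(P[...,0]>.3)]; print(nm,q.min(0).round(3),q.max(0).round(3),cv2.minAreaRect(q[:,:2].astype(np.float32)))
s=dict(np.load("pics/side.npz"));P=cloud(s);q=P[293:306,165:192].reshape(-1,3);print("jar",q.min(0),q.max(0),px(s,178,300,.108))
```

```text
scene [352. 205.] 400 circ 0.599 -0.138 0.031 zmax 0.112 [171. 136.  96.]
scene [399. 233.] 477 circ 0.467 -0.159 0.03 zmax 0.112 [172. 139.  99.]
scene [359. 258.] 559 circ 0.453 -0.042 0.031 zmax 0.112 [174. 141. 100.]
side [225. 218.] 516 circ 0.453 -0.05 0.03 zmax 0.112 [172. 136.  95.]
side [311. 241.] 677 circ 0.599 -0.145 0.03 zmax 0.112 [180. 144. 103.]
side [225. 250.] 739 circ 0.468 -0.166 0.03 zmax 0.112 [178. 142. 101.]
side [177. 301.] 557 circ 0.426 -0.297 0.021 zmax 0.108 [215.  98.  99.]
tray [[0.589 0.313 0.018]
 [0.6   0.096 0.018]
 [0.393 0.094 0.018]
 [0.395 0.299 0.018]] [0.494 0.201 0.018]
green [0.653 0.177 0.048] [0.72  0.228 0.055] ((0.6865473985671997, 0.20253336429595947), (0.0666433572769165, 0.05066028982400894), 0.1637571007013321)
red [ 0.643 -0.253  0.056] [ 0.718 -0.2    0.06 ] ((0.6824217438697815, -0.22913682460784912), (0.07820911705493927, 0.04932093620300293), 8.69490909576416)
jar [-0.05273518 -0.7658571  -0.77331019] [0.57191589 1.07586493 0.41766074] [ 0.4281409  -0.30037667  0.108     ]
```

Request:
drive_tool(moves=[85,0,0,0,0,0,8.3,85,0,0,0,0,0,8.2,85,0,0,0,0,0,8,85,30,-48,0,0,0,0,85,30,-48,0,0,0,0,85,30,-48,0,0,0,0,85,30,-48,0,0,0,0,85,30,-48,0,0,0,0], grip_force=30)

```text
t: 0.9
tool_pos: [0.3816, -0.3324, 0.4043]
orientation: [-3.141, 0.002, 0.0]
force: [1.3, -0.7, -0.7]
opening: 0.0848
gripper_force: 0.0
```

Request:
drive_tool(moves=[85,30,-48,0,0,0,0,85,30,-48,0,0,0,0,85,8,-48,0,0,0,0,85,0,0,0,0,0,0,85,0,0,0,0,0,0,85,0,0,0,0,0,0])

```text
t: 1.5
tool_pos: [0.4419, -0.2023, 0.4046]
orientation: [3.141, -0.002, -0.001]
force: [-0.1, 0.1, -0.5]
opening: 0.0849
gripper_force: 0.0
```

```bash
cat > w.py <<'E'
from h import *
import sys
c=snap("wrist",sys.argv[1]); P=cloud(c); s=robot.read_state()
R=Ro.from_rotvec(s["orientation"]).as_matrix(); print("tcp",s["tool_pos"].round(4),"x",R[:,0].round(3),"F",s["force"].round(2),"t",s["t"],"op",s["opening"])
C=c["color"].astype(int)
m=(P[...,2]>.1)&(P[...,2]<.13)&(C[...,0]>C[...,2]+40)&(c["depth"]>0)
n,l,st,ce=cv2.connectedComponentsWithStats(m.astype(np.uint8))
for i in range(1,n):
    if st[i,4]>150:
        q=P[l==i]; (x,y),r=cv2.minEnclosingCircle(q[:,:2].astype(np.float32)); print(ce[i].round(),st[i,4],"circ",round(x,4),round(y,4),round(r,4),"z",np.percentile(q[:,2],90).round(3))
E
python3 w.py pics/w1.png
```

```text
tcp [ 0.4418 -0.2026  0.4046] x [ 1.    -0.002 -0.   ] F [-0.46 -0.69  0.3 ] t 1.55 op 0.08492983568728904
[228.  24.] 3979 circ 0.597 -0.1416 0.0295 z 0.114
[265. 201.] 4627 circ 0.4672 -0.1622 0.0298 z 0.114
[113. 220.] 4525 circ 0.4529 -0.0452 0.0297 z 0.114
[433. 252.] 2058 circ 0.4255 -0.2937 0.0206 z 0.11
```

View pics/w1.png

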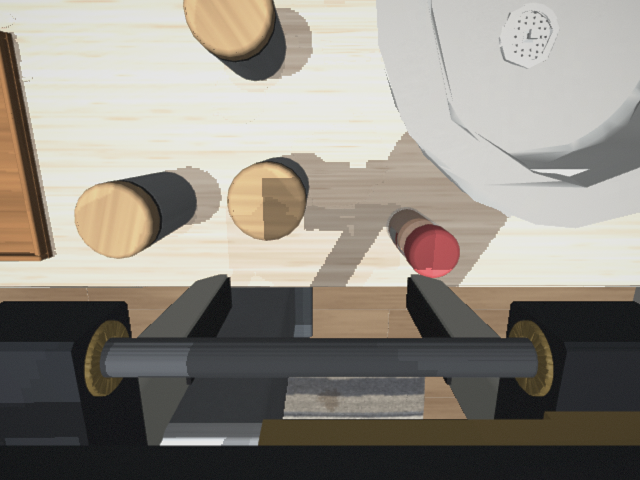

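Wrist view: the middle canister's lid is at (265,201) and the left one at (113,220). The far one is at (228,24), the jar at (433,252) and a tray corner at (48,258). The fits agree with the earlier ones.

Request:
drive_tool(moves=[85,25,-40,0,0,0,0,85,0,0,40,0,0,0,85,0,0,40,0,0,0,85,0,0,40,0,0,0,85,0,0,25,0,0,0,85,0,0,15,0,0,0,40,0,0,0,0,0,0,40,0,0,0,0,0,0], grip_force=30)

```text
t: 2.35
tool_pos: [0.467, -0.1627, 0.245]
orientation: [-3.142, 0.004, 0.001]
force: [0.3, -0.5, 0.8]
opening: 0.0734
gripper_force: 0.0
```

Request:
drive_tool(moves=[40,0,0,0,0,0,0,40,0,0,0,0,0,0,40,0,0,0,0,0,0])

```text
t: 2.65
tool_pos: [0.4678, -0.1621, 0.2463]
orientation: [3.14, -0.001, 0.004]
force: [0.0, -2.7, 4.3]
opening: 0.0599
gripper_force: 30.0
```

Run:
```python
from h import *
c=dict(np.load("pics/w1.npz"));print(px(c,50,260,.018),px(c,8,33,.018))
```

```text
[0.39159173 0.07988227 0.018     ] [0.60625554 0.0771361  0.018     ]
```

Request:
drive_tool(moves=[40,0,0,-8,0,0,0,40,0,0,-22,0,0,0,40,0,0,-30,0,0,0,40,0,0,-30,0,0,0,40,0,0,0,0,0,0,40,0,0,0,0,0,0,40,0,0,0,0,0,0,40,0,0,0,0,0,0])

```text
t: 3.45
tool_pos: [0.4665, -0.1612, 0.3327]
orientation: [-3.14, 0.001, 0.005]
force: [-0.7, 0.3, -2.0]
opening: 0.0595
gripper_force: 30.0
```

```bash
cat > wt.py <<'E'
from h import *
F=[]
for i in range(6):
    robot.read_camera("wrist"); F.append(robot.read_state()["force"])
s=robot.read_state(); print(np.mean(F,0).round(2),np.std(F,0).round(2),s["tool_pos"].round(4),s["t"])
E
python3 wt.py
```

```text
[ 0.3   0.2  -3.41] [0.54 0.3  0.55] [ 0.4671 -0.1615  0.3343] 3.75
```

Request:
drive_tool(moves=[40,0,0,-25,0,0,0,40,6,-15,-25,0,0,0,40,13,-36,0,0,0,0,40,13,-46,0,0,0,0,40,13,-46,0,0,0,0,40,13,-46,0,0,0,0,40,13,-46,0,0,0,0,40,10,-36,0,0,0,0])

```text
t: 4.55
tool_pos: [0.5487, 0.1121, 0.3847]
orientation: [-3.141, -0.0, -0.0]
force: [0.6, -0.6, -3.0]
opening: 0.0596
gripper_force: 30.0
```

Request:
drive_tool(moves=[40,0,-22,0,0,0,0,40,0,-10,0,0,0,0,40,0,0,0,0,0,0,40,0,0,0,0,0,0])

```text
t: 4.95
tool_pos: [0.5484, 0.1405, 0.3846]
orientation: [3.141, -0.002, -0.0]
force: [-0.1, -1.0, -3.8]
opening: 0.0594
gripper_force: 30.0
```

```bash
python3 wt.py
python3 - <<'E'
from h import *
c=snap("wrist","pics/w2.png")
E
```

```text
[-0.1   0.1  -3.64] [0.33 0.79 0.43] [0.5485 0.1405 0.3848] 5.25
```

View pics/w2.png

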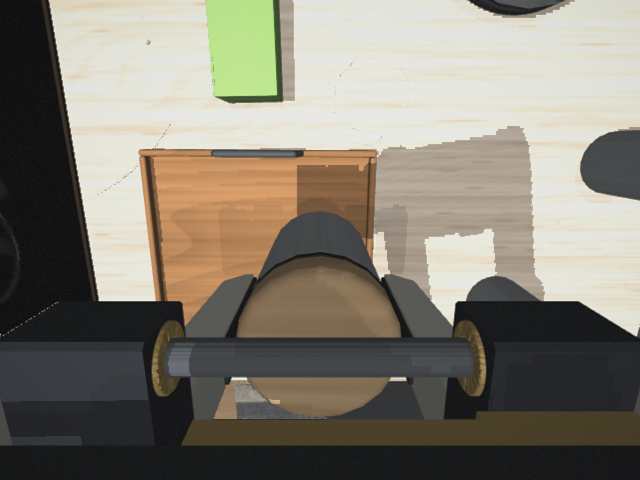

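The held canister is above the tray. The far rim corners are at (139,151) and (377,151), with the handle at (255,153).

Run:
```python
from h import *
c=dict(np.load("pics/w2.npz"))
for u,v in((139,150),(377,150),(372,260),(257,151)):print(px(c,u,v,.018).round(4))
```

```text
[0.611  0.3058 0.018 ]
[0.6104 0.087  0.018 ]
[0.5042 0.0879 0.018 ]
[0.6098 0.1973 0.018 ]
```

Request:
drive_tool(moves=[40,5,0,30,0,0,0,40,0,0,40,0,0,0,40,0,0,30,0,0,0,40,0,0,16,0,0,0,40,0,0,8,0,0,0,40,0,0,4,0,0,0,40,0,0,2,0,0,0,40,0,0,0,0,0,0])

```text
t: 6.1
tool_pos: [0.5541, 0.1415, 0.2561]
orientation: [-3.141, 0.001, -0.003]
force: [0.5, -0.5, -3.3]
opening: 0.0597
gripper_force: 30.0
```

```bash
python3 wt.py
```

```text
[-0.08  0.32 -3.93] [0.22 0.35 0.42] [0.5537 0.1414 0.2553] 6.4
```

Request:
drive_tool(moves=[40,0,0,1,0,0,0,40,0,0,1,0,0,0,40,0,0,1,0,0,0,40,0,0,1,0,0,0,40,0,0,0,0,0,0])

```text
t: 6.9
tool_pos: [0.5536, 0.1414, 0.2524]
orientation: [3.142, -0.001, 0.001]
force: [-7.0, -1.8, 10.7]
opening: 0.0599
gripper_force: 30.0
```

Request:
drive_tool(moves=[84,0,0,0,0,0,0,84,0,0,0,0,0,0,84,0,0,0,0,0,0,84,0,0,-30,0,0,0,84,0,0,-45,0,0,0,84,0,0,-40,0,0,0,84,-30,45,0,0,0,0,84,-30,45,0,0,0,0])

```text
t: 7.7
tool_pos: [0.4981, 0.058, 0.3678]
orientation: [3.141, 0.003, 0.007]
force: [-0.0, -1.7, 0.2]
opening: 0.0841
gripper_force: 0.0
```

Request:
drive_tool(moves=[84,-25,45,0,0,0,0,84,-16,40,0,0,0,0,84,0,12,0,0,0,0,84,0,0,0,0,0,0,84,0,0,0,0,0,0])

```text
t: 8.2
tool_pos: [0.458, -0.037, 0.3658]
orientation: [-3.141, 0.002, -0.001]
force: [-0.1, -0.6, 0.8]
opening: 0.0837
gripper_force: 0.0
```

```bash
python3 w.py pics/w3.png; python3 wt.py
```

```text
tcp [ 0.458  -0.0366  0.3657] x [ 1. -0.  0.] F [ 0.36 -0.61 -0.66] t 8.25 op 0.08443431134186638
[499.  30.] 6004 circ 0.5964 -0.1412 0.0296 z 0.114
[ 29. 100.] 5765 circ 0.5522 0.1413 0.0301 z 0.12
[331. 255.] 5421 circ 0.4523 -0.0442 0.0299 z 0.114
[-0.18 -0.21 -0.14] [0.19 0.43 0.4 ] [ 0.4578 -0.0368  0.3656] 8.55
```

Request:
drive_tool(moves=[84,-5,8,0,0,0,0,84,0,0,40,0,0,0,84,0,0,40,0,0,0,84,0,0,25,0,0,0,84,0,0,15,0,0,0,40,0,0,0,0,0,0,40,0,0,0,0,0,0,40,0,0,0,0,0,0])

```text
t: 9.35
tool_pos: [0.4532, -0.0458, 0.2472]
orientation: [3.141, -0.001, 0.003]
force: [0.7, -1.0, -0.2]
opening: 0.0645
gripper_force: 0.0
```

Request:
drive_tool(moves=[40,0,0,0,0,0,0,40,0,0,0,0,0,0,40,0,0,0,0,0,0])

```text
t: 9.65
tool_pos: [0.4533, -0.0456, 0.2472]
orientation: [3.141, -0.001, 0.004]
force: [-0.6, 0.7, 7.2]
opening: 0.0597
gripper_force: 30.0
```

Request:
drive_tool(moves=[40,0,0,-8,0,0,0,40,0,0,-22,0,0,0,40,0,0,-30,0,0,0,40,0,0,-30,0,0,0,40,0,0,0,0,0,0,40,0,0,0,0,0,0,40,0,0,0,0,0,0])

```text
t: 10.35
tool_pos: [0.4518, -0.0453, 0.3339]
orientation: [-3.141, 0.001, 0.004]
force: [0.0, -0.2, -3.3]
opening: 0.0596
gripper_force: 30.0
```

```bash
python3 wt.py
```

```text
[ 0.02  0.01 -3.1 ] [0.68 0.59 0.75] [ 0.4523 -0.0454  0.3349] 10.65
```

Request:
drive_tool(moves=[40,0,-25,0,0,0,0,40,-3,-40,0,0,0,0,40,-3,-45,0,0,0,0,40,0,-45,0,0,0,0,40,0,-25,0,0,0,0,40,0,-10,20,0,0,0,40,0,0,30,0,0,0,40,0,0,15,0,0,0])

```text
t: 11.45
tool_pos: [0.4457, 0.145, 0.2682]
orientation: [3.141, 0.001, -0.005]
force: [-0.6, -1.0, -3.7]
opening: 0.0595
gripper_force: 30.0
```

Request:
drive_tool(moves=[40,0,0,8,0,0,0,40,0,0,3,0,0,0,40,0,0,0,0,0,0,40,0,0,0,0,0,0])

```text
t: 11.85
tool_pos: [0.4473, 0.1445, 0.2608]
orientation: [-3.141, 0.002, -0.003]
force: [0.5, -0.1, -3.2]
opening: 0.0601
gripper_force: 30.0
```

Request:
drive_tool(moves=[40,0,0,3,0,0,0,40,0,0,2,0,0,0,40,0,0,1,0,0,0,40,0,0,1,0,0,0,40,0,0,1,0,0,0,40,0,0,0,0,0,0])

```text
t: 12.45
tool_pos: [0.447, 0.1446, 0.2533]
orientation: [3.142, -0.001, 0.001]
force: [-6.4, -1.6, 11.7]
opening: 0.0594
gripper_force: 30.0
```

Request:
drive_tool(moves=[84,0,0,0,0,0,0,84,0,0,0,0,0,0,84,0,0,0,0,0,0,84,0,0,-30,0,0,0,84,0,0,-45,0,0,0,84,0,0,-40,0,0,0,84,15,45,0,0,0,0,84,25,45,0,0,0,0])

```text
t: 13.25
tool_pos: [0.4863, 0.0559, 0.3691]
orientation: [-3.141, -0.005, -0.007]
force: [1.5, 1.0, -0.3]
opening: 0.0838
gripper_force: 0.0
```

Request:
drive_tool(moves=[84,25,43,0,0,0,0,84,25,43,0,0,0,0,84,25,43,0,0,0,0,84,20,43,0,0,0,0,84,8,20,0,0,0,0,84,0,0,0,0,0,0,84,0,0,0,0,0,0])

```text
t: 13.95
tool_pos: [0.5886, -0.1364, 0.3662]
orientation: [-3.141, 0.003, 0.001]
force: [0.4, 0.2, -1.1]
opening: 0.0838
gripper_force: 0.0
```

```bash
python3 w.py pics/w4.png
```

```text
tcp [ 0.5885 -0.1356  0.3664] x [ 1.    -0.001 -0.001] F [-0.27  0.2   0.33] t 14.0 op 0.08393565027443423
[329. 230.] 4288 circ 0.5989 -0.1413 0.0286 z 0.114
```

Request:
drive_tool(moves=[84,9,6,0,0,0,0,84,0,0,40,0,0,0,84,0,0,40,0,0,0,84,0,0,25,0,0,0,84,0,0,15,0,0,0,40,0,0,0,0,0,0,40,0,0,0,0,0,0,40,0,0,0,0,0,0], grip_force=40)

```text
t: 14.8
tool_pos: [0.5987, -0.1423, 0.2492]
orientation: [3.14, -0.001, 0.005]
force: [-0.1, 0.3, 0.1]
opening: 0.0647
gripper_force: 0.0
```

Request:
drive_tool(moves=[40,0,0,0,0,0,0,40,0,0,0,0,0,0,40,0,0,0,0,0,0])

```text
t: 15.1
tool_pos: [0.5987, -0.1424, 0.2491]
orientation: [3.141, -0.001, 0.006]
force: [-0.6, 1.7, 6.5]
opening: 0.0598
gripper_force: 40.0
```

Request:
drive_tool(moves=[40,0,0,-8,0,0,0,40,0,0,-22,0,0,0,40,0,0,-30,0,0,0,40,-20,0,-30,0,0,0,40,-30,0,-30,0,0,0,40,-30,0,-25,0,0,0,40,-15,0,-10,0,0,0,40,0,0,0,0,0,0])

```text
t: 15.9
tool_pos: [0.5015, -0.1424, 0.4038]
orientation: [3.14, -0.003, 0.003]
force: [0.4, -1.0, -7.0]
opening: 0.0596
gripper_force: 40.0
```

Request:
drive_tool(moves=[40,0,0,0,0,0,0,40,0,0,0,0,0,0,40,0,0,0,0,0,0])

```text
t: 16.2
tool_pos: [0.503, -0.1421, 0.4003]
orientation: [-3.141, 0.001, 0.004]
force: [0.1, 0.2, -8.1]
opening: 0.0598
gripper_force: 40.0
```

```bash
python3 wt.py; python3 -c "
from h import *
c=snap('scene','pics/s2.png')"
```

```text
[ 0.19 -0.31 -7.24] [0.53 0.39 0.33] [ 0.5029 -0.1422  0.4014] 16.5
```

View pics/s2.png

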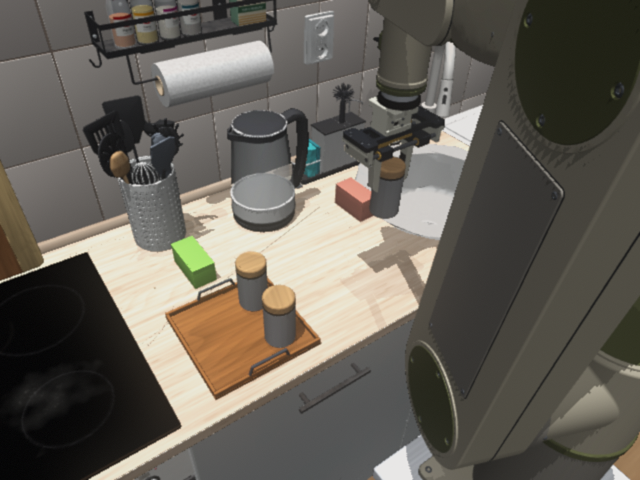

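The third canister pulls 7.3 N, against 3.6 N and 3.2 N for the other two, so it is the heaviest. It hangs upright at (386,190), and the two lighter ones stand upright in the tray at (252,280) and (280,317). Cartons are unmoved.

```bash
python3 -c "
from plant import robot
print(robot.close_job())"
```

```text
the job is handed in; nothing more can be done
None
```

The job is handed in: the heaviest canister (about 0.74 kg) is held upright about 15 cm above the worktop, and the two lighter ones (about 0.35 kg each) stand released and upright on the tray floor; the verdict was not reported back.

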